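Load a weld coupon into the spring-jaw ultrasonic test cradle

ROBOT

A 6-joint arm with a two-finger parallel gripper is mounted at the origin on the work surface. World frame = base frame: x ahead of the robot, y to its left, z up, the work surface at z = 0. Lengths are in m, angles in rad, forces in N, time in s.
With the tool pointing down it reaches from about 0.275 to 0.85 m from the base axis. Payload 5.2 kg.
Tool frame: the origin (TCP) lies on the mounting face of the last link; the fingertips stand 173 mm ahead of it and the grasp point (between the pads) lies 155 mm ahead of it; z points along the fingers, x is the direction in which the jaws open and shut, and the axes are right-handed (so a half turn about z gives the same grasp; the last joint's range is limited). The gripper opens to 85 mm and grips with 20 to 120 N. Pads are 22 mm wide; open, the fingers measure 114 mm over their backs; the gripper's body (76 mm by 85 mm) begins 54 mm behind the grasp point. The pads swing forward as they close: fully open they stand 13 mm farther back than shut.
Start: joints at [-1.492, 0.259, 1.535, -0, 1.348, -0.203], TCP at [0.153, -0.528, 0.405] pointing down, gripper open.
Joint ranges: [-3.14, 3.14], [-0.91, 2.08], [0.19, 2.58], [-1.22, 4.36], [0.22, 2.71], [-3.12, 3.12]. Speed limits (rad/s): [2.57, 2.57, 3.14, 3.14, 3.14, 3.14].

INTERFACE

Orientations are given as a unit quaternion [x, y, z, w].
In Python, from workcell import telemetry, eyes, ctrl gives the robot as it stands. The module is installed in compiled form; this text tells all that it offers.
- The arm moves only by the tool carry_out, never from a script. Its argument "steps" is a list of rows, each a list of 3 entries, a list of its own where there are three numbers: the turn, a rotation vector about the tool's x, y, z in degrees, then the shift along the tool's x, y, z in m, then the finger opening in m, from 0 to 0.0854. In form: [[[rx, ry, rz], [tx, ty, tz], gripper], ...]. A call has 1 to 20 rows; each row is the pose to reach, as a shift and turn from the pose commanded when the call began, along the tool's axes at that moment; what a row does not reach only later rows make up. A row lasts 1/10 s, in which the tool goes at most 50 mm and 8.59 degrees, less where a joint would pass 70% of its speed; a pose out of reach is approached as far as the arm can. A call with a gripper value outside its range is refused whole. The fingers move at their own pace and stop on an object; "force" is the grip in N (left out, the last holds). Time passes only in rows, so rows that repeat a pose let the fingers close. It gives the time, the measured TCP pose, the force and the opening at its end, in the units of the state.
- telemetry.observe(): the state, without advancing time (a new reading comes with each control period).
- eyes.snapshot(name): name is "scene" or "top"; returns the picture (480x640x3 uint8, blue, green, red); there is no depth.
- eyes.camera_params(name): a dict with "fx", "fy", "cx", "cy" (pixels), "pose" (4x4, takes a point from camera to world coordinates). Camera axes: x right, y down, z forward; pixel columns grow to the right and rows downward; lengths in m; the calibration is good to about 2 mm. A picture is of the moment at which its call begins. camera_params takes no time and is no camera call.
- ctrl.hand_in(): hands the job in, once; it reports no verdict.
The state is a dict: "t": time; "qpos": joint angles; "dq": joint speeds; "joint_efforts": joint torques, N m; "tool_pos": TCP position; "tcp_rot": TCP orientation; "force": force on the tool from outside, world axes, zero at the start; "wrist_torque": the same for the moment, N m; "opening": finger opening in m.
Only numpy, scipy, OpenCV 4.12 (cv2) and the standard library are available. Lean on these libraries where they do the work, as an engineer would, in place of code of your own. Each camera call takes 0.05 s, during which the arm holds its last target.

TASK

Put the T-shaped aluminium weld coupon into the sloping test cradle: use it to hold the spring jaw open while you set it down flat on the bed between jaw and lower rail, let the jaw clamp it against the rail, and have its bare end pushed under the probe right up against the end stop. Let go of it there, do not knock the probe, and leave the bottle, the step block and the flat bar where they are.

Things in the scene. Friction and masses are not known exactly. Their poses are not given: they have to be found in the camera images.
- coupon: The work: bare-aluminium T-section weld coupon, about 0.42 kg, standing web up. Base plate 160 (x) x 50 (y) x 12 (z) mm; origin at the centre of its underside. Web 10 mm thick (y -5 to 5), 100 mm long (x -80 to 20), z 12 to 72 mm. The other 60 mm of the plate (x 20 to 80) is bare: the land. Grip the web near x = -30 mm, fingertips about 40 mm above the underside to clear the jaw.
- land_end (a point): Middle of the coupon's bare end face (coupon x = +80, y = 0, z = 6 mm). Axes as the coupon's.
- web_top (a point): Middle of the top edge of the coupon's web (coupon x = -30, y = 0, z = 72 mm). Axes as the coupon's.
- bed: Sloping aluminium bed of the fixed cradle. Origin on its surface where the coupon's origin belongs when home, 60 mm above the bench. z: its normal, leaning 23 degrees from vertical towards the robot; x up the slope, away from the robot; y level, to the robot's left. Home: coupon flat, its z along bed z, its x (bare end) along bed -y. Bed plate x -55 to 115, y -130 to 110 mm.
- rail_face (a point): Middle of the top of the lower rail's face, at bed (-25, 10, 10) mm, bed axes; the coupon's lower long edge rests against it. Rail 10 mm high, bed x -40 to -25, y -85 to 105 mm. The coupon can be set in 60 mm to the +y side of home, clear of the probe (it then overhangs the bed a little), and slid or pushed along the rail to the stop: 5 to 12 N.
- stop_face (a point): Middle of the top of the end stop's face, at bed (2, -80, 22) mm, bed axes. The stop is 22 mm high, bed x -43 to 47 mm; the coupon's bare end butts against it.
- housing_top (a point): Middle of the top of the spring housing behind the jaw, at bed (94, 20, 28) mm, bed axes. Housing 28 mm high, bed x 79 to 109, y -30 to 70 mm.
- column_top (a point): Top of the upright column that carries the probe, at bed (0, -113, 135) mm, bed axes. Column bed x -25 to 25, y -124 to -102 mm, 135 mm high.
- probe: Fixed probe head hanging over the bed; origin and axes are those of bed. Tip: 18 mm dia. about bed x = 0, y = -58 mm, lower end 20 mm above the bed: the 12 mm land slides under it, but cannot be lifted over the rail there. Above z = 48 mm a holder block 36 (x) by 26 (y) mm about x = 0, y = -60 mm, then a black cap up to z = 142 mm.
- jaw (a joint): Opening of the spring jaw, m: 0 shut, moves along bed +x, at most 0.040. Spring 2 N at 0, 4 N at 0.020. Shut, it is 30 mm from the rail; the seated 50 mm wide coupon holds it at 0.020. To load: coupon parallel to the bed, underside 12 to 18 mm above it (over the rail, below the jaw's top); push the jaw to 0.022 to 0.030 with its upper long edge; lower behind the rail; ease off.
- jaw_face (a point): Middle of the top of the jaw's clamping face, moves with the jaw: at bed x = 5 mm + opening, y = 20, z = 32 mm; bed axes. The jaw is an upright steel plate 8 mm thick (x), bed y -30 to 70 mm, from 2 to 32 mm above the bed.
- bottle: Bystander: closed plastic bottle, 50 mm dia., 140 mm tall, upright; origin at the centre of its underside.
- step_block: Bystander: steel staircase block 80 (x) x 30 (y) mm, four steps 15 to 51 mm high rising to +x; origin at the centre of its underside.
- flat_bar: Bystander: plain aluminium bar 160 (x) x 50 (y) x 12 mm (z) without a web, lying flat; origin at the centre of its underside.
- gauge_stand: Obstacle, fixed: grey block 55 x 50 x 50 mm with an upright steel post 14 mm dia. to 220 mm height and at 205 mm a level arm and a round dial reaching 90 mm to its +x; origin under the centre of the block.
Mind the look-alikes: they are no part of the job. What is shaped like the coupon but orange or red is not meant.

How it is judged:
By the outcome, as a careful person would: the job done as asked, in the order asked, and still so for the second after the job is handed in, with the robot touching nothing.
It also fails if it takes over 51 s, if anything falls off the work surface, if the arm or the gripper's body presses on something with over 40 N, if the wrist force passes 120 N, or if a joint passes its speed limit or range.

## Working session

There is one attempt and no reset: what is moved stays moved. The work goes in short steps, Python scripts to look and compute and a tool call to move; the robot and the scene stay as the last step left them, time stands still between calls to the robot, and variables do not carry over. Pictures are saved under pics/ and viewed, and the job is handed in when it is done.

Besides the shell and the picture viewer there is one more tool, called after "Emit:" as name([rows], argument=value, ...), one row to a line, values as JSON. carry_out: Moves the arm, as the interface text tells. Its arguments: {"type":"object","properties":{"steps":{"type":"array","items":{"type":"array"}},"force":{"type":"number"}},"required":["steps"]}

```bash
mkdir -p pics; python3 - <<'E'
from workcell import telemetry, eyes, ctrl
import cv2,numpy as np
np.set_printoptions(precision=4,suppress=True)
for n in("scene","top"):
    cv2.imwrite(f"pics/{n}0.png",eyes.snapshot(n)); p=eyes.camera_params(n); print(n,p)
print(telemetry.observe())
E
```

```text
scene {'fx': 603.9882167810731, 'fy': 603.9882167810731, 'cx': 318.53054824087553, 'cy': 242.24252770444718, 'pose': array([[-0.5254,  0.544 , -0.6543,  1.4088],
       [ 0.8506,  0.3172, -0.4193,  0.6849],
       [-0.0206, -0.7768, -0.6294,  0.9802],
       [ 0.    ,  0.    ,  0.    ,  1.    ]])}
top {'fx': 492.4258386166764, 'fy': 492.4258386166764, 'cx': 310.0474733441591, 'cy': 235.03379289210952, 'pose': array([[ 0.0124, -0.9926,  0.1205,  0.3862],
       [-0.9999, -0.0132, -0.0051,  0.113 ],
       [ 0.0067, -0.1204, -0.9927,  1.254 ],
       [ 0.    ,  0.    ,  0.    ,  1.    ]])}
{'t': 0.1, 'qpos': array([-1.4918,  0.2593,  1.536 , -0.    ,  1.348 , -0.2028]), 'dq': array([-0.0003, -0.002 , -0.0027,  0.0005,  0.0012, -0.0004]), 'joint_efforts': array([  0.0013, -44.6973, -29.1247,  -0.0005,   0.0063,   0.    ]), 'tool_pos': array([ 0.153 , -0.5281,  0.404 ]), 'tcp_rot': array([ 0.7994, -0.6008, -0.0006, -0.0006]), 'force': array([0.1116, 0.2844, 0.7295]), 'wrist_torque': array([ 0.0456, -0.0411, -0.0705]), 'opening': 0.08557188083433519}
```

View pics/scene0.png

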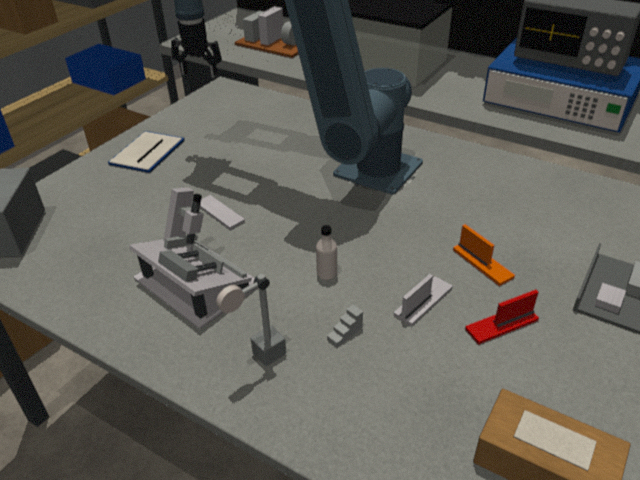

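View pics/top0.png

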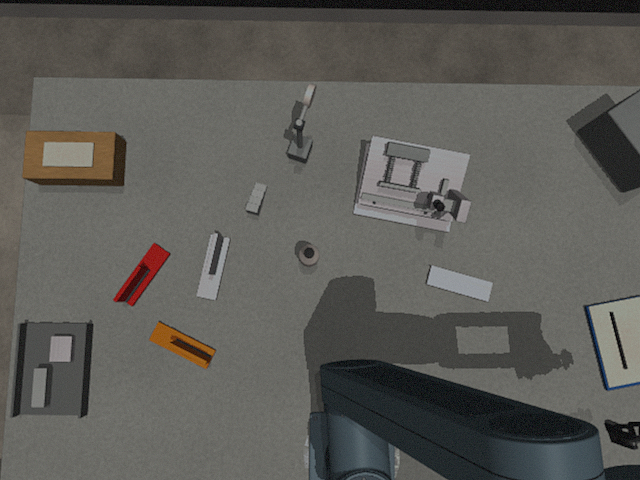

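The scene shows the grey T coupon at scene (423,300) and top (213,265). The orange T at top (183,344) and the red T at top (142,274) are decoys, and the webless flat bar is at top (460,283). The bottle is at top (309,254), the step block at (256,198), the gauge stand at (299,148) and the cradle at (415,183). The bare aluminium T at top (213,265) fits the description, so I'll enlarge it and the cradle.

```bash
python3 - <<'E'
import cv2,numpy as np
t=cv2.imread("pics/top0.png");s=cv2.imread("pics/scene0.png")
a=cv2.resize(t[225:305,185:265],None,fx=5,fy=5,interpolation=cv2.INTER_CUBIC)
b=cv2.resize(s[265:329,385:465],None,fx=5,fy=5,interpolation=cv2.INTER_CUBIC)
b=cv2.copyMakeBorder(b,0,80,0,0,cv2.BORDER_CONSTANT)
cv2.imwrite("pics/c1.png",np.hstack([a,b]))
a=cv2.resize(t[130:240,345:485],None,fx=5.5,fy=5.3,interpolation=cv2.INTER_CUBIC)
cv2.imwrite("pics/c2.png",a)
b=cv2.resize(s[180:335,120:280],None,fx=3.8,fy=3.8,interpolation=cv2.INTER_CUBIC)
cv2.imwrite("pics/c3.png",b)
E
```

```text
(no output)
```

View pics/c1.png

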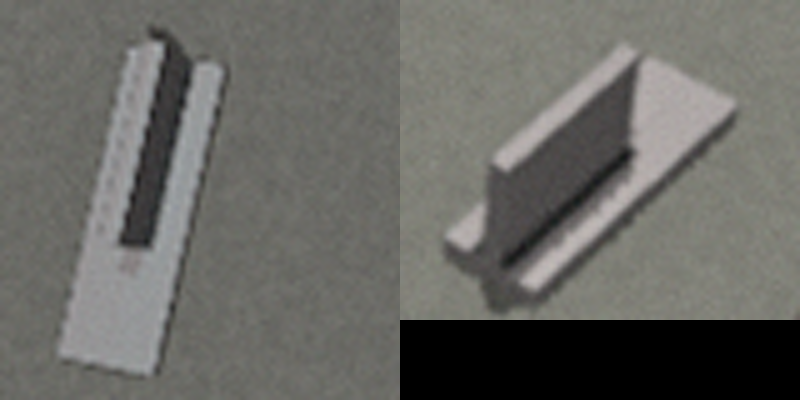

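View pics/c2.png

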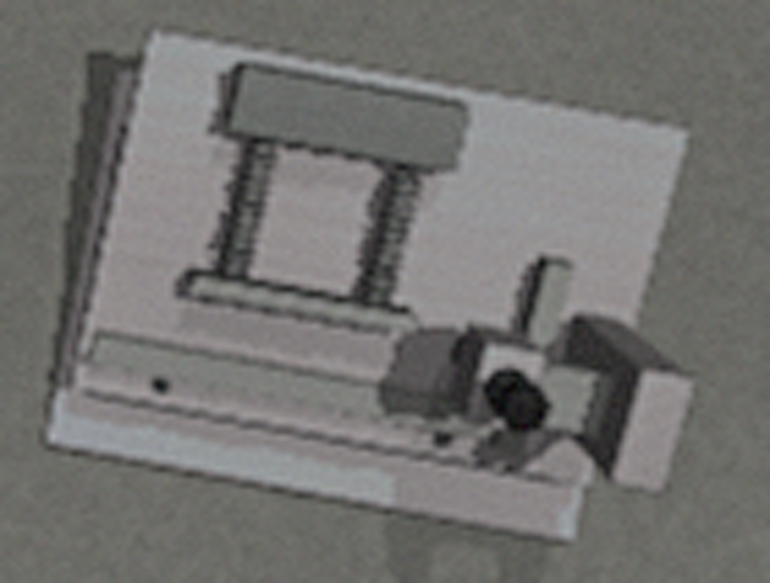

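View pics/c3.png

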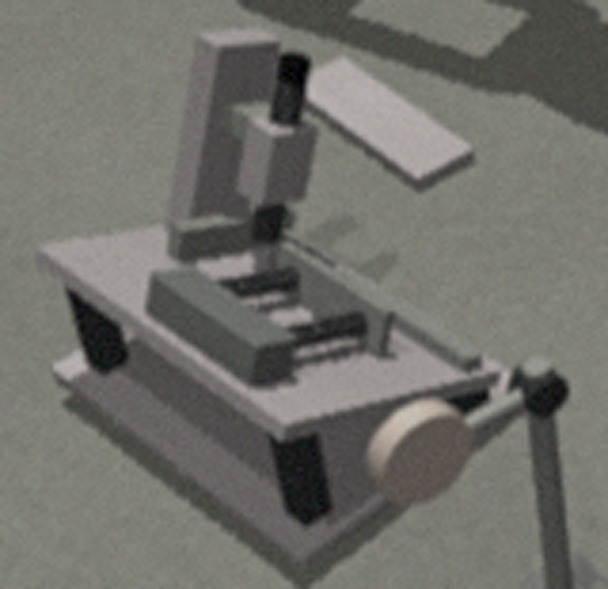

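The crop confirms it: bare grey T, land towards the robot (top image bottom). Next I need sharper crops for the cradle points.

```bash
python3 - <<'E'
import cv2,numpy as np
t=cv2.imread("pics/top0.png");s=cv2.imread("pics/scene0.png")
def crop(im,x,y,w,h,f,n):
    a=cv2.resize(im[y:y+h,x:x+w],None,fx=f,fy=f,interpolation=cv2.INTER_CUBIC).astype(float)
    a=np.clip((a-30)*1.6,0,255).astype(np.uint8)
    for i in range(0,w,10):
        cv2.putText(a,str(x+i),(i*f,10),0,.35,(0,255,255));cv2.line(a,(i*f,12),(i*f,18),(0,255,255))
    for i in range(0,h,10):
        cv2.putText(a,str(y+i),(0,i*f+4),0,.35,(0,255,255))
    cv2.imwrite(n,a)
crop(t,350,130,75,95,6,"pics/d1.png")
crop(t,410,140,65,95,6,"pics/d2.png")
crop(s,120,180,130,100,6,"pics/d3.png")
E
```

```text
(no output)
```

View pics/d1.png

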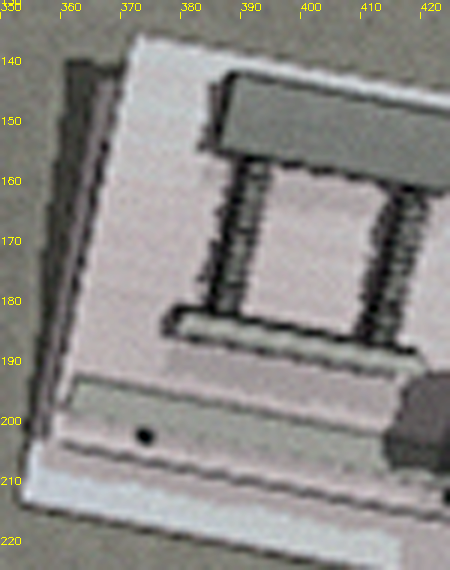

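View pics/d2.png

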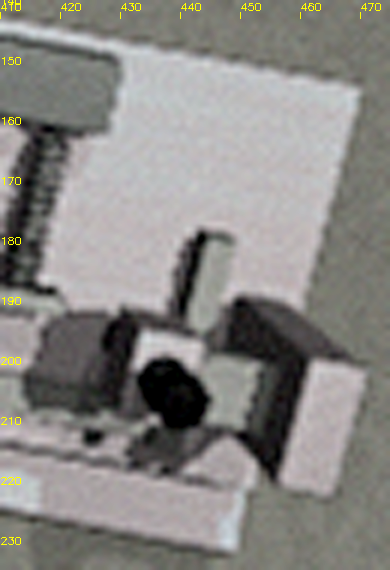

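View pics/d3.png

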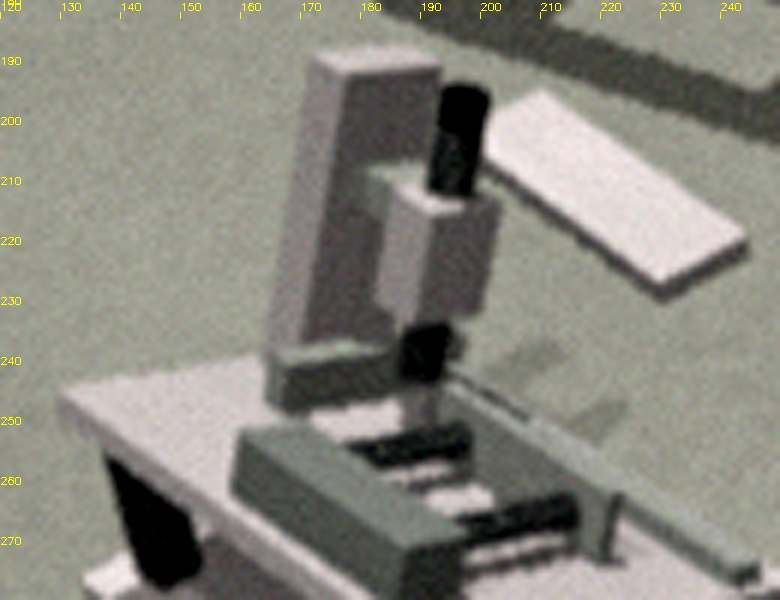

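```bash
cat > h.py <<'E'
import numpy as np
from scipy.optimize import least_squares
from scipy.spatial.transform import Rotation as R
from workcell import eyes
C={n:eyes.camera_params(n) for n in("scene","top")}
def proj(n,P):
    c=C[n];T=np.linalg.inv(c["pose"]);q=np.atleast_2d(P)@T[:3,:3].T+T[:3,3]
    return np.c_[c["fx"]*q[:,0]/q[:,2]+c["cx"],c["fy"]*q[:,1]/q[:,2]+c["cy"]]
def bedT(p):
    return R.from_euler('z',p[2])*R.from_euler('y',-np.radians(23)), np.array([p[0],p[1],.06])
def coupT(p):
    return R.from_euler('z',p[2]),np.array([p[0],p[1],0.])
def fit(Tf,pts,p0,cams=("scene","top"),verbose=1):
    pts=[q for q in pts if q[0] in cams]
    def res(p):
        r,t=Tf(p);o=[]
        for n,l,px in pts: o.append(proj(n,r.apply(np.array(l)/1000)+t)[0]-px)
        return np.ravel(o)
    s=least_squares(res,p0,loss='soft_l1',f_scale=1.)
    if verbose:
        print(cams,np.round(s.x[:2],4),np.degrees(s.x[2]).round(2))
        print(np.c_[res(s.x).reshape(-1,2)].round(1).tolist())
    return s.x
E
cat > m.py <<'E'
from h import *
t,s="top","scene"
bp=[(t,(115,110,0),(372.6,135.9)),(t,(115,-130,0),(469.6,154.9)),(t,(109,70,28),(389.3,141.6)),(t,(79,70,28),(386.6,155.4)),
(t,(109,-30,28),(430,149.6)),(t,(79,-30,28),(427.1,161.6)),(t,(5,70,32),(378.3,185.4)),(t,(13,70,32),(380,181.6)),(t,(-25,105,10),(363,192.6)),
(t,(25,-102,135),(460.4,199.9)),(t,(25,-124,135),(471,201.6)),(t,(-25,-124,135),(465,221.8)),(t,(-25,-102,135),(456.3,220)),(t,(-55,110,0),(359.3,203.5)),
(s,(25,-102,135),(177.1,192.4)),(s,(25,-124,135),(171.8,189.3)),(s,(-25,-102,135),(192.6,190.9)),(s,(115,-130,0),(129.9,245.1)),
(s,(109,-30,28),(159.3,252.1)),(s,(79,-30,28),(171.6,249.9)),(s,(109,70,28),(187.1,271.3)),(s,(-25,105,10),(242.9,275.9))]
cp=[(t,(80,25,12),(215.2,299.6)),(t,(80,-25,12),(196.6,295.6)),(t,(-80,25,12),(229,237.6)),(t,(-80,-25,12),(211,233.6)),
(s,(80,-25,12),(452.2,286.2)),(s,(-80,-25,12),(410.6,323)),(s,(-80,25,12),(393.6,313.6)),(s,(-80,-5,72),(404.6,299)),(s,(20,-5,72),(432.6,276.2))]
if __name__=="__main__":
    for c in [("top",),("scene",),("top","scene")]:
        fit(bedT,bp,[.5,-.1,-.2],c); fit(coupT,cp,[.4,.3,2.9],c)
E
python3 m.py
```

```text
('top',) [ 0.6458 -0.1286] -10.32
[[-0.6, -0.5], [0.6, -0.8], [-0.5, 0.4], [-0.7, -0.8], [0.5, 0.4], [0.3, 0.9], [1.0, -0.3], [-0.0, 0.3], [-0.9, 0.1], [1.2, -0.7], [0.5, -0.5], [0.4, 1.0], [-0.7, 0.9], [-1.8, -0.3]]
('top',) [0.4542 0.35  ] 169.11
[[0.4, 0.2], [-0.5, 0.1], [0.7, -0.2], [-0.5, -0.1]]
('scene',) [ 0.6479 -0.1237] -10.31
[[0.3, 0.0], [-0.2, -0.3], [1.7, -0.0], [-0.6, 0.1], [0.1, -0.0], [-1.2, 0.2], [0.6, 0.4], [-0.3, -0.7]]
('scene',) [0.4569 0.3526] 168.25
[[0.1, -0.0], [0.1, 0.6], [-1.1, -1.2], [0.6, 0.4], [0.0, -0.2]]
('top', 'scene') [ 0.646  -0.1274] -10.22
[[-1.2, -0.5], [0.1, -1.0], [-1.1, 0.4], [-1.2, -0.9], [-0.0, 0.3], [-0.2, 0.8], [0.5, -0.3], [-0.5, 0.3], [-1.4, 0.1], [0.7, -0.8], [-0.0, -0.7], [-0.0, 0.8], [-1.1, 0.8], [-2.2, -0.3], [-0.4, -0.8], [-0.9, -1.1], [0.9, -0.8], [-1.2, -0.8], [-0.5, -1.0], [-1.9, -0.8], [-0.0, -0.7], [-1.1, -1.8]]
('top', 'scene') [0.4552 0.3513] 168.82
[[-0.3, -0.2], [-1.2, -0.4], [0.4, -0.5], [-0.9, -0.5], [-0.4, -0.9], [0.3, -0.0], [-1.1, -1.6], [0.8, -0.1], [-0.3, -0.9]]
```

```bash
cat >> h.py <<'E'
def ray(n,px,z):
    c=C[n];d=c["pose"][:3,:3]@np.array([(px[0]-c["cx"])/c["fx"],(px[1]-c["cy"])/c["fy"],1]);o=c["pose"][:3,3]
    return o+d*(z-o[2])/d[2]
BED=[.6465,-.127,np.radians(-10.3)]; COUP=[.4557,.351,np.radians(168.8)]
def tool_for(Rc,tc,gx=-30,gz=58):   # tool pose holding coupon pose (Rc,tc): tool x=+coupon y, z=-coupon z
    Rt=Rc*R.from_matrix(np.array([[0,1,0],[1,0,0],[0,0,-1]],float))
    g=tc+Rc.apply([gx/1e3,0,gz/1e3]); return Rt,g-Rt.apply([0,0,.155])
def bedcoup(bx,by,bz):  # coupon pose at bed offset mm, home orientation
    r,t=bedT(BED); M=np.array([[0,1,0],[-1,0,0],[0,0,1.]])  # coupon x=-by, y=bx
    return r*R.from_matrix(M), t+r.apply(np.array([bx,by,bz])/1e3)
def cur():
    from workcell import telemetry
    o=telemetry.observe(); return R.from_quat(o["tcp_rot"]),np.array(o["tool_pos"]),o
def rel(Rt,tt,frm=None):
    r,t=(frm or cur()[:2])
    print("turn",np.degrees((r.inv()*Rt).as_rotvec()).round(2),"shift",r.inv().apply(tt-t).round(4),"world",tt.round(4))
E
python3 - <<'E'
from h import *
print("gauge block",ray("top",(299,150),.05),"post top",ray("top",(299,122),.22),"dial",ray("top",(310,90),.205))
print("bottle",ray("top",(309,249),.14),ray("top",(310,258),0.0),"step",ray("top",(257,197),.03))
Rt,tt=tool_for(*coupT(COUP)); rel(Rt,tt)
rel(Rt,tt+[0,0,.12])
r,t,o=cur()
rel(Rt,np.array([.42,-.1,.42]))
for b in [(0,60,15),(0,60,0),(0,0,0)]: 
    a=tool_for(*bedcoup(*b)); print(b,a[1].round(4),bedcoup(*b)[1].round(4))
E
```

```text
gauge block [0.74733723 0.13728921 0.05      ] post top [0.75900426 0.13481158 0.22      ] dial [0.83855754 0.11177112 0.205     ]
bottle [0.4893661  0.10926747 0.14      ] [0.47932601 0.10595244 0.        ] step [0.62968098 0.24190024 0.03      ]
turn [ 0.    0.1  27.35] shift [-0.7461 -0.5619  0.1924] world [0.4851 0.3452 0.213 ]
turn [ 0.    0.1  27.35] shift [-0.7463 -0.5619  0.0724] world [0.4851 0.3452 0.333 ]
turn [ 0.    0.1  27.35] shift [-0.337  -0.3756 -0.0154] world [ 0.42 -0.1   0.42]
(0, 60, 15) [ 0.5749 -0.0225  0.2699] [ 0.6515 -0.0669  0.0738]
(0, 60, 0) [ 0.5807 -0.0236  0.2561] [ 0.6572 -0.068   0.06  ]
(0, 0, 0) [ 0.57   -0.0826  0.2561] [ 0.6465 -0.127   0.06  ]
```

Emit:
carry_out([
  [[0,0,2],[-0.03,-0.03,0],0.085],
  [[0,0,4],[-0.06,-0.065,0],0.085],
  [[0,0,7],[-0.095,-0.105,0],0.085],
  [[0,0,9],[-0.13,-0.145,0],0.085],
  [[0,0,12],[-0.165,-0.185,0],0.085],
  [[0,0,14],[-0.2,-0.222,0],0.085],
  [[0,0,16],[-0.235,-0.26,0],0.085],
  [[0,0,19],[-0.27,-0.3,0],0.085],
  [[0,0,22],[-0.305,-0.34,0],0.085],
  [[0,0,24],[-0.34,-0.375,0],0.085],
  [[0,0,26],[-0.38,-0.4,0],0.085],
  [[0,0,27.35],[-0.425,-0.422,0],0.085],
  [[0,0,27.35],[-0.47,-0.442,0],0.085],
  [[0,0,27.35],[-0.515,-0.462,0],0.085],
  [[0,0,27.35],[-0.56,-0.482,0],0.085],
  [[0,0,27.35],[-0.605,-0.502,0],0.085],
  [[0,0,27.35],[-0.65,-0.522,0.01],0.085],
  [[0,0,27.35],[-0.695,-0.54,0.02],0.085],
  [[0,0,27.35],[-0.73,-0.555,0.035],0.085],
  [[0,0.1,27.35],[-0.746,-0.562,0.04],0.085],
])

```text
t: 2.1
tool_pos: [0.4845, 0.3481, 0.3623]
tcp_rot: [-0.636, 0.772, 0.0, -0.002]
force: [0.1, -1.0, -0.3]
opening: 0.085
```

```bash
python3 - <<'E'
from h import *
import cv2
Rt,tt=tool_for(*coupT(COUP)); rel(Rt,tt); o=cur()[2]; print(o["qpos"],o["force"],o["t"])
s=eyes.snapshot("scene");t=eyes.snapshot("top")
a=cv2.resize(s[210:330,350:490],None,fx=4,fy=4); cv2.imwrite("pics/e1.png",a)
E
```

```text
turn [ 0.14 -0.14  0.17] shift [ 0.0023 -0.0016  0.1493] world [0.4851 0.3452 0.213 ]
[ 4.36306847e-01  3.72460636e-01  1.48035471e+00 -5.11542195e-04
  1.29219088e+00  2.19969965e+00] [ 0.13867154 -1.043896   -0.3374746 ] 2.1
```

View pics/e1.png

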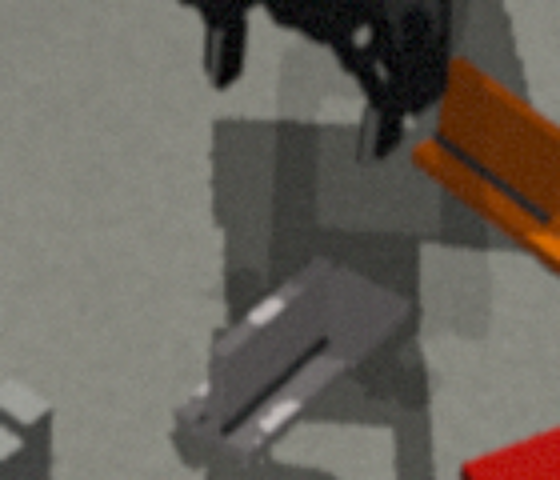

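The fingers (scene crop) stand above the coupon and straddle the web direction. Descending now.

Emit:
carry_out([
  [[0,0,0],[0.001,-0.0005,0.02],0.085],
  [[0,0,0],[0.0015,-0.001,0.05],0.085],
  [[0,0,0],[0.0015,-0.001,0.08],0.085],
  [[0,0,0],[0.0015,-0.001,0.11],0.085],
  [[0,0,0],[0.0015,-0.001,0.135],0.085],
  [[0,0,0],[0.0015,-0.001,0.149],0.085],
  [[0,0,0],[0.0015,-0.001,0.149],0.085],
  [[0,0,0],[0.0015,-0.001,0.149],0.085],
])

```text
t: 3.0
tool_pos: [0.4867, 0.3422, 0.2167]
tcp_rot: [-0.634, 0.773, -0.001, -0.0]
force: [0.1, -0.6, 0.4]
opening: 0.0851
```

```bash
python3 - <<'E'
from h import *
import cv2
Rt,tt=tool_for(*coupT(COUP)); rel(Rt,tt); o=cur()[2]; print(o["force"],o["t"])
s=eyes.snapshot("scene")
a=cv2.resize(s[210:330,350:490],None,fx=5,fy=5); cv2.imwrite("pics/e2.png",a)
E
```

```text
turn [-0.08 -0.07 -0.04] shift [-0.0027  0.0021  0.0037] world [0.4851 0.3452 0.213 ]
[ 0.07999361 -0.56148707  0.44703547] 3.0
```

View pics/e2.png

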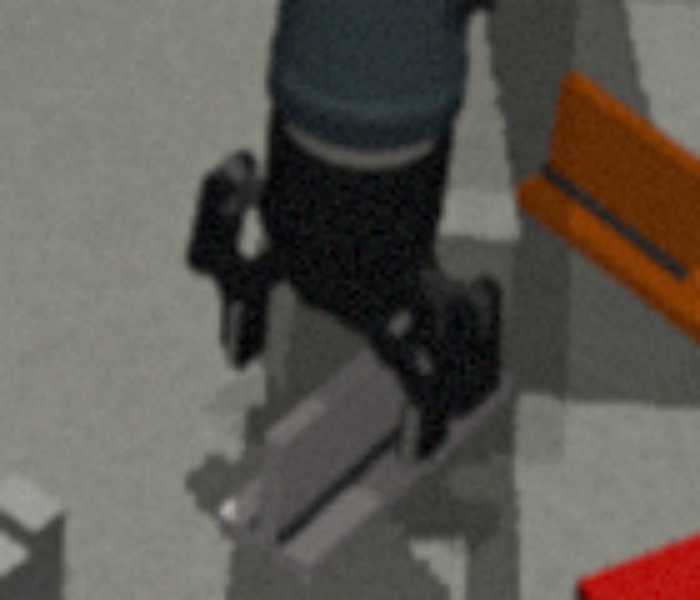

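Fingers straddle the web, midpoint at crop (335,395) against the web-top centre at about (343,385). I'll correct 2–4 mm and close.

Emit:
carry_out([
  [[0,0,0],[-0.002,0.002,0.003],0.085],
  [[0,0,0],[-0.0025,0.002,0.0035],0.085],
  [[0,0,0],[-0.0025,0.002,0.0035],0.05],
  [[0,0,0],[-0.0025,0.002,0.0035],0.02],
  [[0,0,0],[-0.0025,0.002,0.0035],0],
  [[0,0,0],[-0.0025,0.002,0.0035],0],
  [[0,0,0],[-0.0025,0.002,0.0035],0],
  [[0,0,0],[-0.0025,0.002,0.0035],0],
  [[0,0,0],[-0.0025,0.002,0.0035],0],
  [[0,0,0],[-0.0025,0.002,0.0035],0],
  [[0,0,0],[-0.0025,0.002,0.0035],0],
], force=70)

```text
t: 4.15
tool_pos: [0.4847, 0.3455, 0.2124]
tcp_rot: [-0.635, 0.773, -0.001, -0.0]
force: [0.6, 0.3, 1.9]
opening: 0.009
```

```bash
python3 - <<'E'
from h import *
Rt,tt=tool_for(*coupT(COUP)); rel(Rt,tt); o=cur()[2]; print(o["force"],o["wrist_torque"],o["t"],o["opening"])
E
```

```text
turn [-0.04 -0.08 -0.01] shift [ 0.0002 -0.0005 -0.0006] world [0.4851 0.3452 0.213 ]
[0.56173621 0.31844078 1.86654513] [0.09609038 0.0136295  0.02769533] 4.15 0.00895558731136111
```

Emit:
carry_out([
  [[0,0,0],[0,0,-0.005],0],
  [[0,0,0],[0,0,-0.02],0],
  [[0,0,0],[0,0,-0.045],0],
  [[0,0,0],[0,0,-0.075],0],
  [[0,0,0],[0,0,-0.105],0],
  [[0,0,0],[0,0,-0.135],0],
  [[0,0,0],[0,0,-0.165],0],
  [[0,0,0],[0,0,-0.185],0],
  [[0,0,0],[0,0,-0.195],0],
  [[0,0,0],[0,0,-0.2],0],
  [[0,0,0],[0,0,-0.2],0],
])

```text
t: 5.25
tool_pos: [0.4844, 0.3457, 0.4116]
tcp_rot: [-0.635, 0.773, -0.001, -0.001]
force: [0.1, 1.4, -4.7]
opening: 0.0089
```

```bash
python3 - <<'E'
from h import *
import cv2
r,t,o=cur(); print(o["force"],o["wrist_torque"],o["t"],o["opening"],o["qpos"])
Rt,tt=tool_for(*bedcoup(0,60,15)); rel(Rt,tt); rel(Rt,np.array([.50,.0,.43]))
# intermediate: midpoint world (.49,.17,.43) half rot
from scipy.spatial.transform import Slerp
S=Slerp([0,1],R.concatenate([r,Rt]))
a=t;b=np.array([.50,-.01,.43])
for k in np.arange(1,17)/16.:
    rr=S([k])[0]; print("[%s, %s, 0],"%(np.degrees((r.inv()*rr).as_rotvec()).round(1).tolist(), r.inv().apply((b-a)*k).round(3).tolist()))
s=eyes.snapshot("scene");tp=eyes.snapshot("top")
cv2.imwrite("pics/f.png",np.hstack([cv2.resize(s[190:330,340:480],(400,400)),cv2.resize(tp[180:320,160:300],(400,400))]))
E
```

```text
[ 0.06716009  1.37461158 -4.70690547] [-0.05142868 -0.01584675  0.04719376] 5.25 0.008858411523044667 [ 4.33096240e-01  3.36191481e-01  1.41039107e+00 -1.62492919e-03
  1.39671906e+00  2.19972309e+00]
turn [ 18.34  17.86 -89.54] shift [ 0.3433 -0.1604  0.1425] world [ 0.5749 -0.0225  0.2699]
turn [ 18.34  17.86 -89.54] shift [ 0.3362 -0.0825 -0.0176] world [0.5  0.   0.43]
[[1.1, 1.1, -5.6], [0.022, -0.005, -0.001], 0],
[[2.3, 2.2, -11.2], [0.043, -0.011, -0.002], 0],
[[3.4, 3.3, -16.8], [0.065, -0.016, -0.003], 0],
[[4.6, 4.5, -22.4], [0.086, -0.021, -0.004], 0],
[[5.7, 5.6, -28.0], [0.108, -0.026, -0.006], 0],
[[6.9, 6.7, -33.6], [0.13, -0.032, -0.007], 0],
[[8.0, 7.8, -39.2], [0.151, -0.037, -0.008], 0],
[[9.2, 8.9, -44.8], [0.173, -0.042, -0.009], 0],
[[10.3, 10.0, -50.4], [0.195, -0.047, -0.01], 0],
[[11.5, 11.2, -56.0], [0.216, -0.053, -0.011], 0],
[[12.6, 12.3, -61.6], [0.238, -0.058, -0.012], 0],
[[13.8, 13.4, -67.2], [0.259, -0.063, -0.013], 0],
[[14.9, 14.5, -72.8], [0.281, -0.069, -0.014], 0],
[[16.1, 15.6, -78.3], [0.303, -0.074, -0.015], 0],
[[17.2, 16.7, -83.9], [0.324, -0.079, -0.017], 0],
[[18.3, 17.9, -89.5], [0.346, -0.084, -0.018], 0],
```

View pics/f.png

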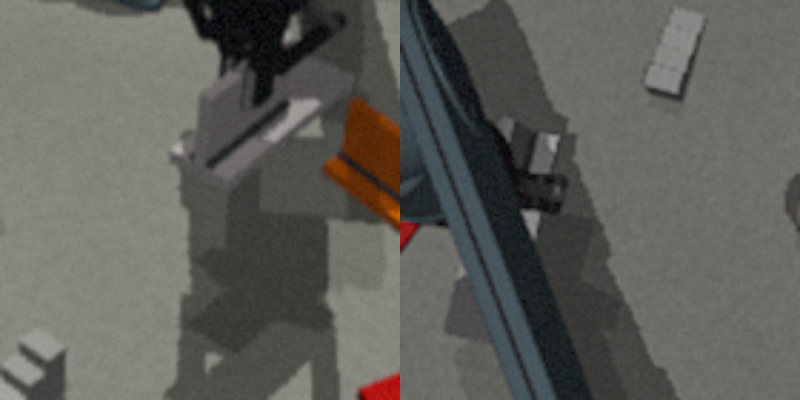

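The coupon is held level with the fingers on the mid-web, and the decoys are untouched. I'll carry it over the bottle and turn it to the bed's orientation.

Emit:
carry_out([
  [[0.6,0.6,-2.8],[0.011,-0.002,-0.01],0],
  [[1.7,1.7,-8.4],[0.032,-0.008,-0.01],0],
  [[2.8,2.8,-14],[0.054,-0.013,-0.015],0],
  [[4,3.9,-19.6],[0.075,-0.018,-0.018],0],
  [[5.1,5,-25.2],[0.097,-0.024,-0.018],0],
  [[6.3,6.1,-30.8],[0.119,-0.029,-0.018],0],
  [[7.4,7.2,-36.4],[0.14,-0.034,-0.018],0],
  [[8.6,8.4,-42],[0.162,-0.04,-0.018],0],
  [[9.8,9.5,-47.6],[0.184,-0.045,-0.018],0],
  [[10.9,10.6,-53.2],[0.205,-0.05,-0.018],0],
  [[12,11.8,-58.8],[0.227,-0.055,-0.018],0],
  [[13.2,12.9,-64.4],[0.248,-0.06,-0.018],0],
  [[14.4,14,-70],[0.27,-0.066,-0.018],0],
  [[15.5,15.1,-75.6],[0.292,-0.071,-0.018],0],
  [[16.6,16.2,-81.2],[0.313,-0.077,-0.018],0],
  [[17.6,17.2,-86],[0.333,-0.081,-0.018],0],
  [[18.2,17.7,-88.6],[0.343,-0.083,-0.018],0],
  [[18.34,17.86,-89.54],[0.346,-0.084,-0.018],0],
  [[18.34,17.86,-89.54],[0.346,-0.084,-0.018],0],
])

```text
t: 7.25
tool_pos: [0.4994, -0.0101, 0.4297]
tcp_rot: [0.976, -0.089, 0.198, 0.017]
force: [-0.2, 0.5, -4.1]
opening: 0.0089
```

```bash
python3 - <<'E'
from h import *
import cv2
r,t,o=cur(); print(t,o["force"],o["wrist_torque"],o["t"],o["opening"],o["qpos"])
for b in [(-8,60,60),(-8,60,16),(2,60,16)]:
    Rt,tt=tool_for(*bedcoup(*b)); rel(Rt,tt)
s=eyes.snapshot("scene");tp=eyes.snapshot("top")
cv2.imwrite("pics/g.png",np.hstack([cv2.resize(s[150:330,120:300],(400,400)),cv2.resize(tp[100:260,320:480],(400,400))]))
E
```

```text
[ 0.49937387 -0.01014594  0.42968531] [-0.18654321  0.46870003 -4.05632971] [0.09608684 0.5153103  0.02493996] 7.25 0.008928537748707433 [-0.25500925  0.030434    1.78006259  0.03684585  0.93312914 -0.08923868]
turn [-0.02  0.12 -0.12] shift [ 0.0003 -0.0013  0.132 ] world [ 0.5504 -0.0181  0.3082]
turn [-0.02  0.12 -0.12] shift [ 0.0004 -0.0013  0.176 ] world [ 0.5673 -0.0211  0.2677]
turn [-0.02  0.12 -0.12] shift [ 0.0104 -0.0013  0.176 ] world [ 0.5764 -0.0228  0.2716]
```

View pics/g.png

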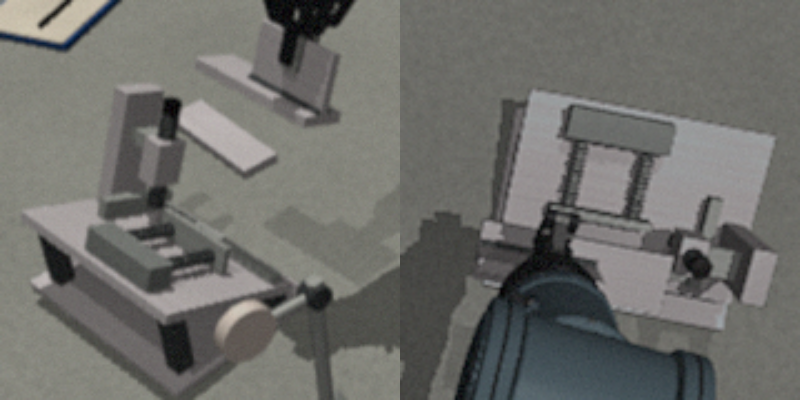

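The coupon hangs parallel to the bed, bare end towards the probe. I'll go to bed (-28, 60, 50).

Emit:
carry_out([
  [[0,0,0],[-0.002,0,0.01],0],
  [[0,0,0],[-0.006,-0.001,0.03],0],
  [[0,0.1,-0.1],[-0.01,-0.001,0.055],0],
  [[0,0.1,-0.1],[-0.014,-0.001,0.08],0],
  [[0,0.1,-0.1],[-0.018,-0.001,0.105],0],
  [[0,0.1,-0.1],[-0.02,-0.001,0.125],0],
  [[0,0.1,-0.1],[-0.02,-0.001,0.137],0],
  [[0,0.1,-0.1],[-0.02,-0.001,0.142],0],
  [[0,0.1,-0.1],[-0.02,-0.001,0.142],0],
])

```text
t: 8.25
tool_pos: [0.5368, -0.0152, 0.2919]
tcp_rot: [0.976, -0.087, 0.199, 0.018]
force: [-0.3, 0.0, -4.5]
opening: 0.0088
```

```bash
cat >> h.py <<'E'
def bedpos():
    r,t,o=cur(); br,bt=bedT(BED)
    g=br.inv().apply(t+r.apply([0,0,.155])-bt)*1e3
    M=(br.inv()*r).as_matrix()
    f=br.inv().apply(o["force"]); 
    print("t",o["t"],"coupon@bed",(g-np.array([0,30,58])).round(1),"f_bed",f.round(1),"F",np.round(o["force"],1),"op",round(o["opening"],4),"tilt",np.degrees((R.from_matrix(M)*R.from_matrix(np.diag([1,-1,-1.])).inv()).as_rotvec()).round(2))
E
python3 - <<'E'
from h import *
import cv2
bedpos()
def crop(im,x,y,w,h,f):
    a=cv2.resize(im[y:y+h,x:x+w],None,fx=f,fy=f,interpolation=cv2.INTER_CUBIC).astype(float)
    a=np.clip((a-30)*1.6,0,255).astype(np.uint8)
    for i in range(0,w,10):
        cv2.putText(a,str(x+i),(i*f,10),0,.3,(0,255,255))
        cv2.putText(a,str(y+i),(0,i*f+4),0,.3,(0,255,255))
    return a
s=eyes.snapshot("scene")
cv2.imwrite("pics/i.png",crop(s,150,170,130,95,6))
Rc,tc=bedcoup(-28,60,50)
for l in [(80,-25,12),(80,25,12),(-80,25,12),(-80,25,0),(-80,-25,12),(20,5,72),(-80,5,72),(-80,-5,72)]: print(l,proj("scene",Rc.apply(np.array(l)/1e3)+tc).round(1))
E
```

```text
t 8.25 coupon@bed [-26.9  60.5  50.4] f_bed [-2. -0. -4.] F [-0.3  0.  -4.5] op 0.0088 tilt [ 0.04 -0.1   0.1 ]
(80, -25, 12) [[219.3 230.2]]
(80, 25, 12) [[203.2 232.9]]
(-80, 25, 12) [[250.  262.1]]
(-80, 25, 0) [[248.9 267. ]]
(-80, -25, 12) [[265.8 258.5]]
(20, 5, 72) [[231.5 218.4]]
(-80, 5, 72) [[262.1 236.2]]
(-80, -5, 72) [[265.2 235.6]]
```

View pics/i.png

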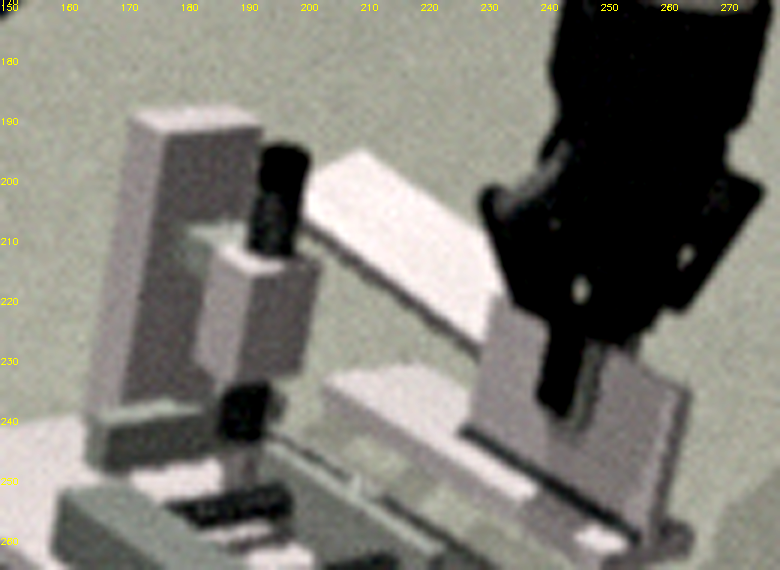

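The coupon's corners lie within 1–2 px of the prediction (land corner seen at (204,234), predicted (203,233)). Lowering in front of the jaw.

Emit:
carry_out([
  [[0,0,0],[0,0,0.005],0],
  [[0,0,0],[0,0,0.012],0],
  [[0,0,0],[0,0,0.02],0],
  [[0,0,0],[0,0,0.028],0],
  [[0,0,0],[0,0,0.033],0],
  [[0,0,0],[0,0,0.035],0],
  [[0,0,0],[0,0,0.035],0],
  [[0,0,0],[0,0,0.035],0],
])

```text
t: 9.1
tool_pos: [0.5501, -0.018, 0.2602]
tcp_rot: [0.976, -0.087, 0.2, 0.018]
force: [-0.4, -0.5, -4.5]
opening: 0.0092
```

```bash
python3 - <<'E'
from h import *
import cv2
bedpos()
s=eyes.snapshot("scene");t=eyes.snapshot("top")
f=lambda a:np.clip((a.astype(float)-30)*1.6,0,255).astype(np.uint8)
cv2.imwrite("pics/j.png",np.hstack([cv2.resize(f(s[200:300,150:290]),(560,400),interpolation=2),cv2.resize(f(t[170:230,350:380+5]),(233,400),interpolation=2)]))
E
```

```text
t 9.1 coupon@bed [-26.6  60.1  16. ] f_bed [-2.1 -0.6 -4. ] F [-0.4 -0.5 -4.5] op 0.0092 tilt [ 0.03 -0.16  0.09]
```

View pics/j.png

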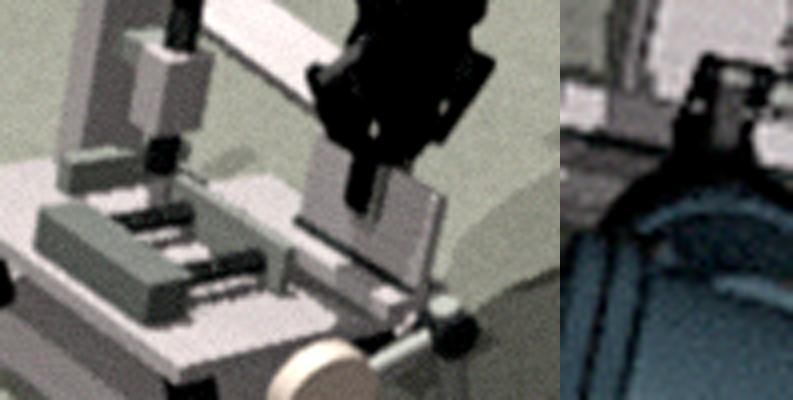

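No contact yet: the coupon is over the rail, in front of the jaw. Pushing the jaw open.

Emit:
carry_out([
  [[0,0,0],[0.002,0,0],0],
  [[0,0,0],[0.005,0,0],0],
  [[0,0,0],[0.009,0,0],0],
  [[0,0,0],[0.013,0,0],0],
  [[0,0,0],[0.016,0,0],0],
  [[0,0,0],[0.016,0,0],0],
])

```text
t: 9.8
tool_pos: [0.5646, -0.0205, 0.2662]
tcp_rot: [0.976, -0.087, 0.199, 0.018]
force: [-3.9, 1.2, -4.6]
opening: 0.0091
```

```bash
python3 -c "
from h import *
bedpos()"
```

```text
t 9.8 coupon@bed [-10.9  60.2  15.7] f_bed [-5.6  0.5 -2.7] F [-3.9  1.2 -4.6] op 0.0091 tilt [ 0.04 -0.1   0.08]
```

Force along bed x rose by 3.5 N, so the jaw is being pushed. On to an opening of about 25 mm.

Emit:
carry_out([
  [[0,0,0],[0.003,0,0],0],
  [[0,0,0],[0.006,0,0],0],
  [[0,0,0],[0.009,0,0],0],
  [[0,0,0],[0.012,0,0],0],
  [[0,0,0],[0.015,0,0],0],
  [[0,0,0],[0.016,0,0],0],
  [[0,0,0],[0.016,0,0],0],
])

```text
t: 10.5
tool_pos: [0.579, -0.0232, 0.2725]
tcp_rot: [0.976, -0.087, 0.2, 0.018]
force: [-4.2, 0.2, -7.6]
opening: 0.0091
```

```bash
python3 - <<'E'
from h import *
import cv2
bedpos()
s=eyes.snapshot("scene");t=eyes.snapshot("top")
f=lambda a:np.clip((a.astype(float)-30)*1.6,0,255).astype(np.uint8)
cv2.imwrite("pics/k.png",np.hstack([cv2.resize(f(s[210:290,150:262]),(560,400),interpolation=2),cv2.resize(f(t[170:230,350:380+5]),(233,400),interpolation=2)]))
E
```

```text
t 10.5 coupon@bed [ 5.2 60.2 15.8] f_bed [-6.8 -0.5 -5.3] F [-4.2  0.2 -7.6] op 0.0091 tilt [ 0.03 -0.12  0.09]
```

View pics/k.png

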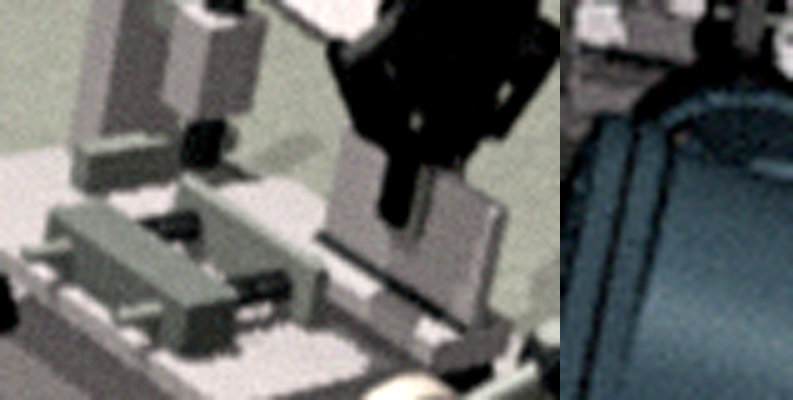

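The jaw plate has moved towards the housing (spring rods are out of the back); force suggests about 25–27 mm. Now lowering behind the rail.

Emit:
carry_out([
  [[0,0,0],[0,0,0.002],0],
  [[0,0,0],[0,0,0.005],0],
  [[0,0,0],[0,0,0.008],0],
  [[0,0,0],[0,0,0.011],0],
  [[0,0,0],[0,0,0.013],0],
  [[0,0,0],[0,0,0.014],0],
  [[0,0,0],[0,0,0.014],0],
])

```text
t: 11.3
tool_pos: [0.5845, -0.0241, 0.2601]
tcp_rot: [0.976, -0.087, 0.2, 0.018]
force: [-4.7, -0.5, -5.7]
opening: 0.0094
```

```bash
python3 - <<'E'
from h import *
import cv2
bedpos()
s=eyes.snapshot("scene")
f=lambda a:np.clip((a.astype(float)-30)*1.6,0,255).astype(np.uint8)
cv2.imwrite("pics/l.png",cv2.resize(f(s[210:290,150:262]),(784,560),interpolation=2))
E
```

```text
t 11.3 coupon@bed [ 5.6 60.2  2.2] f_bed [-6.4 -1.4 -3.5] F [-4.7 -0.5 -5.7] op 0.0094 tilt [ 0.02 -0.18  0.1 ]
```

View pics/l.png

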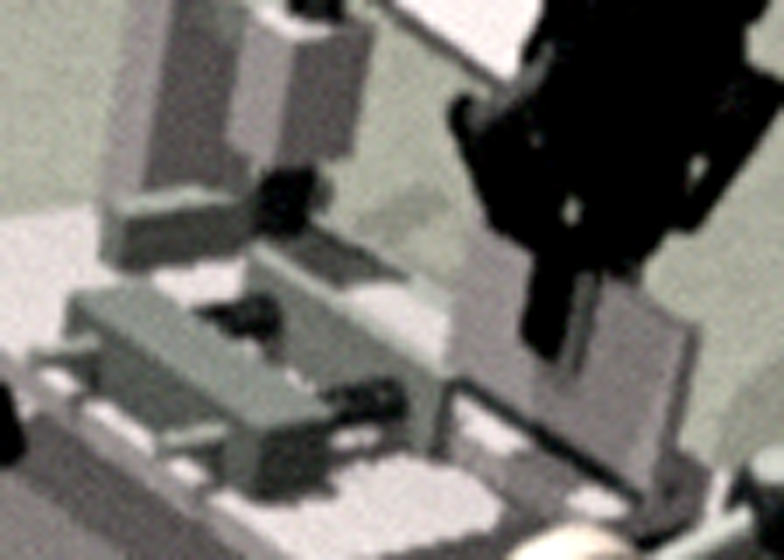

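Emit:
carry_out([
  [[0,0,0],[0,0,0.0005],0],
  [[0,0,0],[0,0,0.001],0],
  [[0,0,0],[0,0,0.0015],0],
  [[0,0,0],[0,0,0.002],0],
  [[0,0,0],[0,0,0.002],0],
])

```text
t: 11.85
tool_pos: [0.5852, -0.0242, 0.2583]
tcp_rot: [0.976, -0.087, 0.2, 0.018]
force: [-5.2, 1.6, -5.6]
opening: 0.0088
```

```bash
python3 -c "
from h import *
bedpos()"
```

```text
t 11.85 coupon@bed [ 5.6 60.2  0.3] f_bed [-7.2  0.7 -3. ] F [-5.2  1.6 -5.6] op 0.0088 tilt [ 0.03 -0.18  0.1 ]
```

Emit:
carry_out([
  [[0,0,0],[0,0,0.0005],0],
  [[0,0,0],[0,0,0.001],0],
  [[0,0,0],[0,0,0.001],0],
])

```text
t: 12.15
tool_pos: [0.5856, -0.0243, 0.2574]
tcp_rot: [0.976, -0.087, 0.2, 0.018]
force: [-5.6, 1.4, -5.8]
opening: 0.0087
```

```bash
python3 -c "
from h import *
bedpos();print(cur()[2]['wrist_torque'])"
```

```text
t 12.15 coupon@bed [ 5.6 60.2 -0.7] f_bed [-7.5  0.4 -3.1] F [-5.6  1.4 -5.8] op 0.0087 tilt [ 0.02 -0.18  0.09]
[ 0.37277639  1.4347324  -0.19388521]
```

Emit:
carry_out([
  [[0,0,0],[0,0,0.0005],0],
  [[0,0,0],[0,0,0.001],0],
  [[0,0,0],[0,0,0.001],0],
])

```text
t: 12.45
tool_pos: [0.5856, -0.0243, 0.2573]
tcp_rot: [0.976, -0.087, 0.2, 0.018]
force: [-12.4, 1.2, 2.8]
opening: 0.0092
```

```bash
python3 -c "
from h import *
bedpos();print(cur()[2]['wrist_torque'])"
```

```text
t 12.45 coupon@bed [ 5.6 60.3 -0.8] f_bed [-10.3  -1.    7.5] F [-12.4   1.2   2.8] op 0.0092 tilt [ 0.02 -0.19  0.11]
[ 0.25339728  1.87399306 -0.2883673 ]
```

Bed contact (+10 N along the normal). I'll relieve it slightly and ease off towards the rail.

Emit:
carry_out([
  [[0,0,0],[0,0,-0.0008],0],
  [[0,0,0],[-0.001,0,-0.0008],0],
  [[0,0,0],[-0.002,0,-0.0008],0],
  [[0,0,0],[-0.003,0,-0.0008],0],
  [[0,0,0],[-0.004,0,-0.0008],0],
  [[0,0,0],[-0.004,0,-0.0008],0],
])

```text
t: 13.05
tool_pos: [0.5824, -0.0237, 0.256]
tcp_rot: [0.976, -0.087, 0.201, 0.018]
force: [-3.5, 1.1, -1.0]
opening: 0.0094
```

```bash
python3 -c "
from h import *
bedpos();print(cur()[2]['wrist_torque'])"
```

```text
t 13.05 coupon@bed [ 2.2 60.2 -0.8] f_bed [-3.7  0.4  0.5] F [-3.5  1.1 -1. ] op 0.0094 tilt [ 0.02 -0.26  0.09]
[ 0.27854182  0.9438229  -0.16838265]
```

Emit:
carry_out([
  [[0,0,0],[-0.001,0,0],0],
  [[0,0,0],[-0.0015,0,0],0],
  [[0,0,0],[-0.0015,0,0],0],
])

```text
t: 13.35
tool_pos: [0.581, -0.0235, 0.2553]
tcp_rot: [0.976, -0.087, 0.201, 0.018]
force: [-4.0, 2.8, 1.0]
opening: 0.009
```

```bash
python3 - <<'E'
from h import *
import cv2
bedpos();print(cur()[2]['wrist_torque'])
s=eyes.snapshot("scene");t=eyes.snapshot("top")
f=lambda a:np.clip((a.astype(float)-30)*1.6,0,255).astype(np.uint8)
cv2.imwrite("pics/n.png",np.hstack([cv2.resize(f(s[210:290,150:262]),(504,360),interpolation=2),cv2.resize(f(t[160:230,350:405]),(283,360),interpolation=2)]))
E
```

```text
t 13.35 coupon@bed [ 0.6 60.2 -0.8] f_bed [-3.6  2.   2.7] F [-4.   2.8  1. ] op 0.009 tilt [ 0.02 -0.24  0.09]
[ 0.39260371  0.88070426 -0.16048174]
```

View pics/n.png

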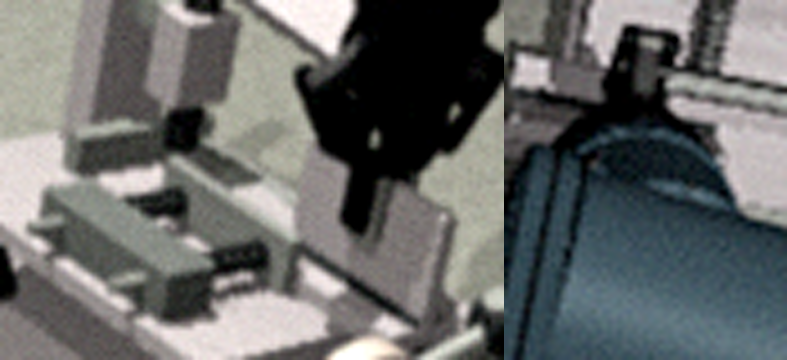

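Emit:
carry_out([
  [[0,0,0],[-0.0005,0,0],0],
  [[0,0,0],[-0.001,0,0],0],
  [[0,0,0],[-0.001,0,0],0],
])

```text
t: 13.75
tool_pos: [0.5805, -0.0234, 0.2551]
tcp_rot: [0.975, -0.087, 0.201, 0.018]
force: [-0.0, 2.1, 2.9]
opening: 0.0092
```

```bash
python3 -c "
from h import *
bedpos();print(cur()[2]['wrist_torque'])"
```

```text
t 13.75 coupon@bed [ 0.3 60.2 -0.8] f_bed [0.8 2.1 2.9] F [-0.   2.1  2.9] op 0.0092 tilt [ 0.02 -0.31  0.09]
[ 0.36377371  0.28608225 -0.08408389]
```

Rail contact (x barely moved, force jumped by 4.4 N). Sliding along the rail towards the stop (tool +y).

Emit:
carry_out([
  [[0,0,0],[0,0.002,0],0],
  [[0,0,0],[0,0.005,0],0],
  [[0,0,0],[0,0.008,0],0],
  [[0,0,0],[0,0.011,0],0],
  [[0,0,0],[0,0.014,0],0],
  [[0,0,0],[0,0.017,0],0],
  [[0,0,0],[0,0.02,0],0],
  [[0,0,0],[0,0.02,0],0],
])

```text
t: 14.55
tool_pos: [0.577, -0.0423, 0.2552]
tcp_rot: [0.976, -0.087, 0.201, 0.017]
force: [0.8, 8.0, 3.9]
opening: 0.0093
```

```bash
python3 -c "
from h import *
bedpos();print(cur()[2]['wrist_torque'])"
```

```text
t 14.55 coupon@bed [ 0.2 41.2 -0.7] f_bed [0.9 8.  3.8] F [0.8 8.  3.9] op 0.0093 tilt [ 0.1  -0.3   0.08]
[1.03924119 0.03841227 0.20987758]
```

Emit:
carry_out([
  [[0,0,0],[0,0.002,-0.0003],0],
  [[0,0,0],[0,0.005,-0.0003],0],
  [[0,0,0],[0,0.008,-0.0003],0],
  [[0,0,0],[0,0.011,-0.0003],0],
  [[0,0,0],[0,0.014,-0.0003],0],
  [[0,0,0],[0,0.017,-0.0003],0],
  [[0,0,0],[0,0.02,-0.0003],0],
  [[0,0,0],[0,0.023,-0.0003],0],
  [[0,0,0],[0,0.026,-0.0003],0],
  [[0,0,0],[0,0.029,-0.0003],0],
  [[0,0,0],[0,0.03,-0.0003],0],
  [[0,0,0],[0,0.03,-0.0003],0],
])

```text
t: 15.75
tool_pos: [0.5716, -0.0718, 0.2552]
tcp_rot: [0.976, -0.087, 0.201, 0.018]
force: [0.9, 6.8, 2.7]
opening: 0.0095
```

```bash
python3 - <<'E'
from h import *
import cv2
bedpos();print(cur()[2]['wrist_torque'])
s=eyes.snapshot("scene")
f=lambda a:np.clip((a.astype(float)-30)*1.6,0,255).astype(np.uint8)
cv2.imwrite("pics/o.png",cv2.resize(f(s[190:290,150:262]),(672,600),interpolation=2))
E
```

```text
t 15.75 coupon@bed [ 0.1 11.1 -0.6] f_bed [0.8 6.9 2.6] F [0.9 6.8 2.7] op 0.0095 tilt [ 0.08 -0.28  0.08]
[ 0.99402761 -0.07970816  0.22626378]
```

View pics/o.png

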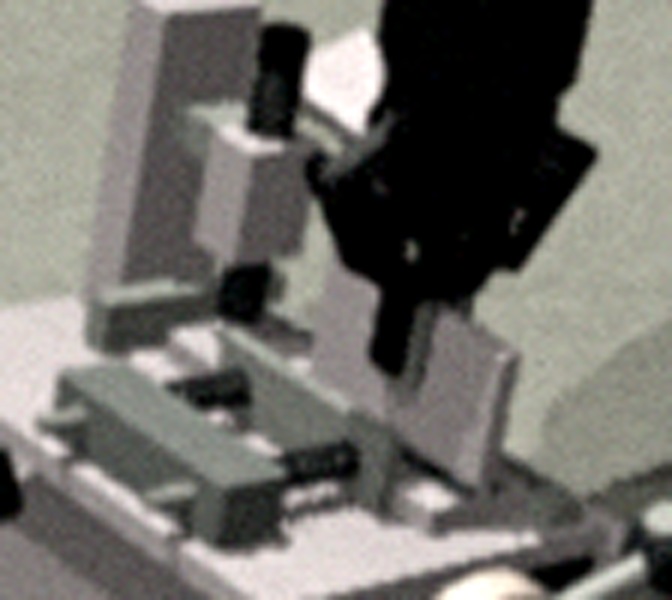

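The land (crop (200,345)) is passing beneath the probe tip without touching. I'll cover the last ~11 mm slowly.

Emit:
carry_out([
  [[0,0,0],[0,0.002,0],0],
  [[0,0,0],[0,0.004,0],0],
  [[0,0,0],[0,0.006,0],0],
  [[0,0,0],[0,0.007,0],0],
  [[0,0,0],[0,0.008,0],0],
  [[0,0,0],[0,0.008,0],0],
])

```text
t: 16.4
tool_pos: [0.5702, -0.0796, 0.2553]
tcp_rot: [0.976, -0.087, 0.201, 0.017]
force: [2.1, 8.1, 2.2]
opening: 0.0091
```

```bash
python3 -c "
from h import *
bedpos();print(cur()[2]['wrist_torque'])"
```

```text
t 16.4 coupon@bed [ 0.1  3.3 -0.6] f_bed [1.5 8.3 1.8] F [2.1 8.1 2.2] op 0.0091 tilt [ 0.09 -0.28  0.08]
[ 1.15261359 -0.21787564  0.28746872]
```

Emit:
carry_out([
  [[0,0,0],[0,0.0005,0],0],
  [[0,0,0],[0,0.001,0],0],
  [[0,0,0],[0,0.0015,0],0],
  [[0,0,0],[0,0.0015,0],0],
])

```text
t: 16.8
tool_pos: [0.5699, -0.0809, 0.2553]
tcp_rot: [0.976, -0.087, 0.201, 0.017]
force: [1.6, 7.7, 2.1]
opening: 0.0092
```

```bash
python3 -c "
from h import *
bedpos();print(cur()[2]['wrist_torque'])"
```

```text
t 16.8 coupon@bed [ 0.1  1.9 -0.6] f_bed [1.  7.9 1.9] F [1.6 7.7 2.1] op 0.0092 tilt [ 0.1  -0.28  0.09]
[ 1.19469108 -0.22110594  0.3025222 ]
```

Emit:
carry_out([
  [[0,0,0],[0,0.0005,0],0],
  [[0,0,0],[0,0.001,0],0],
  [[0,0,0],[0,0.0015,0],0],
  [[0,0,0],[0,0.0015,0],0],
])

```text
t: 17.2
tool_pos: [0.5697, -0.0824, 0.2553]
tcp_rot: [0.976, -0.087, 0.201, 0.017]
force: [1.3, 8.6, 2.4]
opening: 0.009
```

```bash
python3 -c "
from h import *
bedpos();print(cur()[2]['wrist_torque'])"
```

```text
t 17.2 coupon@bed [ 0.1  0.4 -0.6] f_bed [0.7 8.7 2.3] F [1.3 8.6 2.4] op 0.009 tilt [ 0.1  -0.28  0.08]
[ 1.19214034 -0.20435255  0.31965732]
```

Emit:
carry_out([
  [[0,0,0],[0,0.0005,0],0],
  [[0,0,0],[0,0.001,0],0],
  [[0,0,0],[0,0.0015,0],0],
  [[0,0,0],[0,0.0015,0],0],
])

```text
t: 17.6
tool_pos: [0.5695, -0.0828, 0.2553]
tcp_rot: [0.976, -0.087, 0.201, 0.017]
force: [4.7, 15.2, 3.6]
opening: 0.0089
```

```bash
python3 -c "
from h import *
bedpos();print(cur()[2]['wrist_torque'])"
```

```text
t 17.6 coupon@bed [ 0.1  0.3 -0.5] f_bed [ 3.1 15.8  2.6] F [ 4.7 15.2  3.6] op 0.0089 tilt [ 0.2  -0.27  0.08]
[ 2.01534232 -0.5107497   0.68846859]
```

Advance stopped at y ≈ 0.3 mm while the push rose by 7 N, so the coupon is against the end stop where expected. I'll look before releasing.

```bash
python3 - <<'E'
from h import *
import cv2
s=eyes.snapshot("scene");t=eyes.snapshot("top")
f=lambda a:np.clip((a.astype(float)-30)*1.6,0,255).astype(np.uint8)
cv2.imwrite("pics/p.png",np.hstack([cv2.resize(f(s[190:290,150:250]),(500,500),interpolation=2),cv2.resize(f(t[170:230,425:461]),(300,500),interpolation=2)]))
E
```

```text
(no output)
```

View pics/p.png

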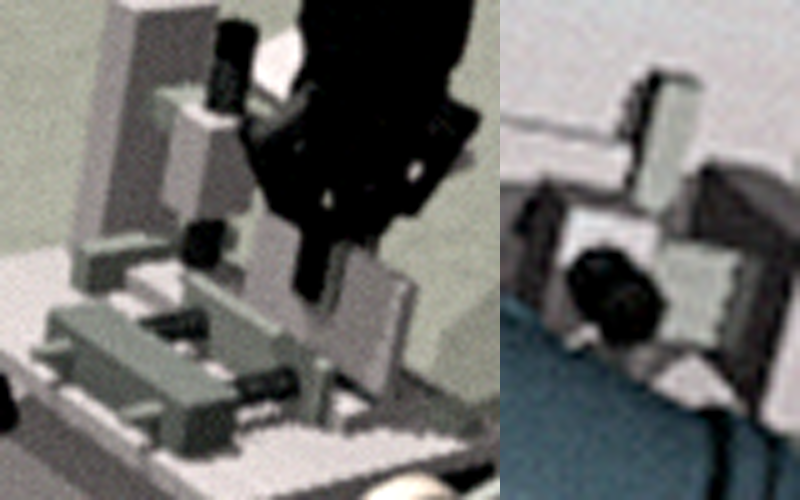

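The land end meets the stop face in both views: scene crop (140,270), top crop (635,190). The probe hangs undisturbed. Releasing.

Emit:
carry_out([
  [[0,0,0],[0,0,0],0.005],
  [[0,0,0],[0,0,0],0.012],
  [[0,0,0],[0,0,0],0.025],
  [[0,0,0],[0,0,0],0.035],
  [[0,0,0],[0,0,0],0.035],
  [[0,0,0],[0,0,0],0.035],
  [[0,0,0],[0,0,0],0.035],
])

```text
t: 18.4
tool_pos: [0.5686, -0.0851, 0.2546]
tcp_rot: [0.976, -0.087, 0.2, 0.018]
force: [-0.2, -0.1, -0.4]
opening: 0.0348
```

```bash
python3 -c "
from h import *
bedpos();print(cur()[2]['wrist_torque'])"
```

```text
t 18.4 coupon@bed [-1.  -2.6 -1. ] f_bed [-0.3 -0.1 -0.3] F [-0.2 -0.1 -0.4] op 0.0348 tilt [ 0.01 -0.15  0.07]
[-0.00806184  0.20736484  0.0038849 ]
```

Emit:
carry_out([
  [[0,0,0],[0.001,-0.001,-0.005],0.035],
  [[0,0,0],[0.001,-0.002,-0.015],0.035],
  [[0,0,0],[0.001,-0.003,-0.03],0.035],
  [[0,0,0],[0.001,-0.004,-0.05],0.035],
  [[0,0,0],[0.001,-0.005,-0.075],0.035],
  [[0,0,0],[0,-0.005,-0.105],0.035],
  [[0,0,0],[0,-0.005,-0.135],0.035],
  [[0,0,0],[0,-0.005,-0.165],0.035],
  [[0,0,0],[-0.03,-0.005,-0.185],0.035],
  [[0,0,0],[-0.06,-0.005,-0.2],0.035],
  [[0,0,0],[-0.09,-0.005,-0.205],0.035],
  [[0,0,0],[-0.11,-0.005,-0.205],0.035],
  [[0,0,0],[-0.12,-0.005,-0.205],0.035],
])

```text
t: 19.7
tool_pos: [0.3795, -0.0451, 0.3964]
tcp_rot: [0.976, -0.087, 0.2, 0.018]
force: [0.4, 0.0, -1.0]
opening: 0.0348
```

```bash
python3 - <<'E'
from h import *
import cv2
o=cur()[2];print(o["t"],o["force"],o["tool_pos"])
s=eyes.snapshot("scene");t=eyes.snapshot("top")
f=lambda a:np.clip((a.astype(float)-30)*1.6,0,255).astype(np.uint8)
cv2.imwrite("pics/q_s.png",s);cv2.imwrite("pics/q_t.png",t)
cv2.imwrite("pics/q.png",np.hstack([cv2.resize(f(s[180:290,150:260]),(440,440),interpolation=2),cv2.resize(f(t[150:230,355:420]),(358,440),interpolation=2)]))
Rc,tc=bedcoup(0,0,0)
for n,l in [("scene",(-80,25,12)),("scene",(-80,-5,72)),("scene",(20,5,72)),("scene",(80,25,12)),("top",(-80,25,12)),("top",(-80,-25,12)),("top",(-80,5,72)),("top",(20,5,72)),("top",(80,25,12))]: print(n,l,proj(n,Rc.apply(np.array(l)/1e3)+tc).round(1))
E
```

```text
19.7 [ 0.36257714  0.03632808 -0.95978432] [ 0.37946876 -0.04509318  0.39635823]
scene (-80, 25, 12) [[218.3 272.6]]
scene (-80, -5, 72) [[233.3 246.6]]
scene (20, 5, 72) [[201.3 229.4]]
scene (80, 25, 12) [[174.3 243.3]]
top (-80, 25, 12) [[375.8 174.7]]
top (-80, -25, 12) [[371.5 194.5]]
top (-80, 5, 72) [[375.5 187. ]]
top (20, 5, 72) [[417.8 195.1]]
top (80, 25, 12) [[440.5 187.1]]
```

View pics/q.png

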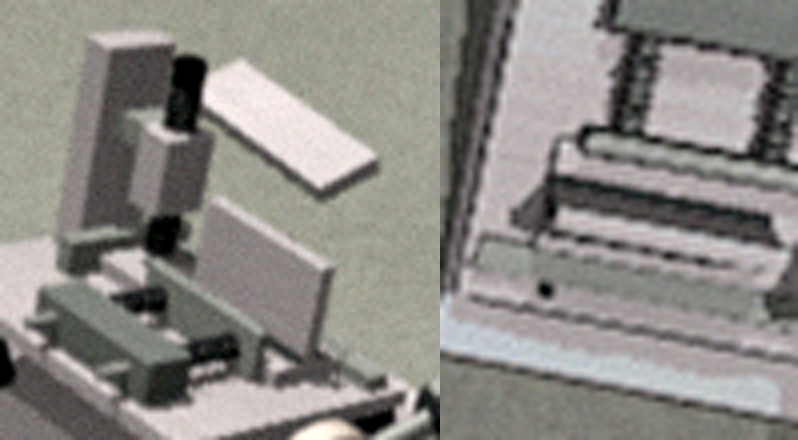

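View pics/q_t.png

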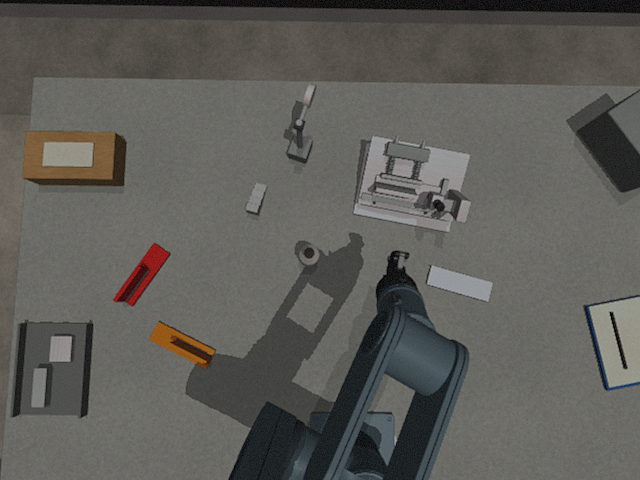

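The coupon sits upright between jaw and rail. Its end corner is seen at top (375.9,174.5) against (375.8,174.7) predicted for home. One zoom on stop and probe, and a bystander comparison.

```bash
python3 - <<'E'
import cv2,numpy as np
s=cv2.imread("pics/q_s.png");t=cv2.imread("pics/q_t.png");t0=cv2.imread("pics/top0.png");s0=cv2.imread("pics/scene0.png")
f=lambda a:np.clip((a.astype(float)-30)*1.6,0,255).astype(np.uint8)
cv2.imwrite("pics/r.png",np.hstack([cv2.resize(f(s[225:265,160:200]),(400,400),interpolation=2),cv2.resize(f(t[175:215,420:460]),(400,400),interpolation=2)]))
for n,(x,y,w,h) in dict(bottle=(297,240,24,28),step=(244,180,26,38),bar=(424,260,72,44),probe=(424,178,46,40)).items():
    a=cv2.GaussianBlur(t0[y:y+h,x:x+w],(0,0),1).astype(np.float32).mean(2);b=cv2.GaussianBlur(t[y:y+h,x:x+w],(0,0),1).astype(np.float32).mean(2)
    print(n,cv2.phaseCorrelate(a,b,cv2.createHanningWindow((w,h),cv2.CV_32F)))
for n,(x,y,w,h) in dict(bottle=(310,220,34,66),step=(322,300,44,50),bar=(200,190,46,40),probe=(160,180,40,60)).items():
    a=cv2.GaussianBlur(s0[y:y+h,x:x+w],(0,0),1).astype(np.float32).mean(2);b=cv2.GaussianBlur(s[y:y+h,x:x+w],(0,0),1).astype(np.float32).mean(2)
    print("scene",n,cv2.phaseCorrelate(a,b,cv2.createHanningWindow((w,h),cv2.CV_32F)))
E
```

```text
bottle ((0.07495869785767795, 0.03495427118493488), 0.9049959474139744)
step ((0.24704608115694704, 0.0761590613120724), 0.9369514500653302)
bar ((0.07150894026649013, 0.6632950751422158), 0.8366557578981658)
probe ((0.2784402694820578, -0.11930103640583667), 0.9066330711046855)
scene bottle ((0.11473106828167445, -0.13831131827846121), 0.8168750276536118)
scene step ((0.6138026893335251, -0.04114871226732575), 0.9893930765787761)
scene bar ((-0.08817024592275757, -0.07897218216760393), 0.96370882888635)
scene probe ((-0.09794504021421346, -0.06595149826424418), 0.9848040994008382)
```

View pics/r.png

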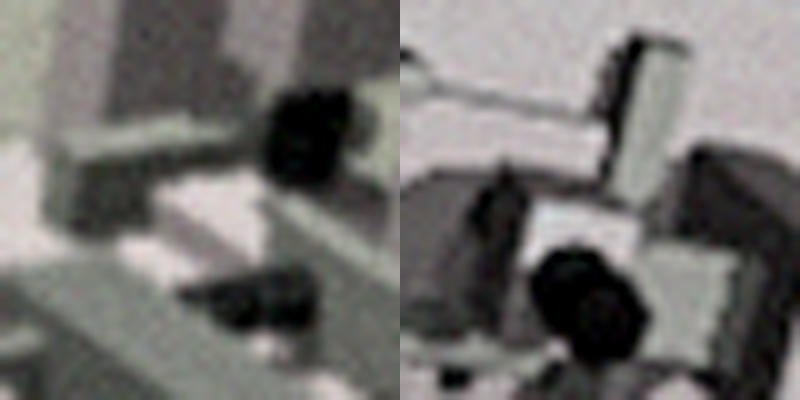

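The land reaches the stop face in both views. The bystanders and the probe are unmoved (shifts under 0.7 px). Handing in.

```bash
python3 -c "
from workcell import ctrl
print(ctrl.hand_in())"
```

```text
the job is handed in; nothing more can be done
None
```

The coupon is seated in the cradle and the job is handed in at about 20 s, with the gripper clear. The hand-in reports no verdict.

**What I did:** I gripped the grey T coupon by its web and carried it over the bottle to the cradle. Its upper edge pushed the jaw to about 25 mm. I lowered it behind the rail 60 mm to the +y side and eased off until it met the rail. Then I slid it along the rail until the push rose from about 8 N to 16 N and it stopped moving. I released it there and backed away.

**Last checks:**
- **Seating:** the pictures show it upright between jaw and rail, its bare end under the probe and meeting the stop. Its outer end corner is within 0.3 px of the predicted home position in the top view.
- **Forces and probe:** no force on the tool after release, and the probe did not move.
- **Bystanders:** the bottle, step block and flat bar shifted less than 0.7 px. The two largest shifts were the bar at 0.66 px in the top view and the step block at 0.61 px in the scene view. Each was near zero (≤ 0.26 px) in the other view, so I put them down to shadow changes.

**Disagreements and limits:**
- The two cameras disagreed by up to about 5 mm on the cradle position, so I found bed, rail and stop by contact force.
- The bed was met 0.8 mm below the computed height.
- The 16 N push was above the suggested 5 to 12 N; about 8 N of it was sliding friction.
- The pictures cannot rule out a gap at the stop of a millimetre or less.

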